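Cure the clay animals under the timer lamp

TASK

Cure the little marbled clay animals that stand on the cork mat: draw the lamp's tray fully out, stand them all in it, push the tray fully home under the hood, turn the timer dial to the white index mark on its bezel and leave it there for at least three seconds. Then turn the dial back to off, and only then draw the tray out again and stand all the animals upright on the white drying board, and push the empty tray fully home. Never have the tray open while the dial is on, and leave the mug, the jar and the spatula where they are.

Things in the scene. Friction and masses are not known exactly. Their poses are not given: they have to be found in the camera images.
- lamp: Curing lamp, fixed: white tunnel-shaped hood 121 deep (x) x 290 wide (y) x 80 mm high, open at its front (-x, towards the robot) under a 19 mm roof whose underside is 61 mm up, on an aluminium base plate that reaches 220 mm in front of the origin. Origin: under the hood, on the bench, 50 mm behind the hood's front face (the hood spans x = -50 to 71 mm). Position and yaw vary.
- tray (a joint): Tray slide, m: 0 = fully home under the hood, 0.14 = fully out (stop) towards the lamp's -x. It starts anywhere from 0 to 0.06, moves with about 1.5 N and stays where it is left.
- tray_in (a point): Centre of the tray's inner floor (moves with the tray; axes as the lamp's; 12 mm above the bench; at x = -2.5 mm of the lamp when home). Shallow aluminium tray, outside 105 (x) x 224 (y) mm, with a lip 4 mm thick and only 5 mm high above the inner floor. Fully out, the tray is wholly in front of the hood, 40 mm clear of its front face.
- tray_bar (a point): Centre of the tray's black handle bar (moves with the tray): a level bar 12 thick (x) x 100 long (y) x 16 mm high, centred 70 mm above the bench and 115.5 mm in front (-x) of the tray's centre, on two steel uprights at y = +-40 mm (between them it is free below). 57 mm of free space between the bar and the tray's front edge.
- dial (a joint): Timer dial on the hood's roof, rad: 0 = off (stop; pointer towards the lamp's -x, at a small black dash on the roof), grows as it turns clockwise seen from above, up to 1.9. It starts at 0 to 0.08, turns with about 0.03 N m and stays where it is left.
- dial_grip (a point): On the dial's axis (at x = 10 mm, y = 0 of the lamp), 105 mm above the bench, at the height to grip. The dial is a black disc of 52 mm with its top 12 mm above the roof, carrying a finger bar 48 long x 13 wide, from 12 to 34 mm above the roof. The point's x axis lies along the bar, pointing away from the pointer end.
- dial_tip (a point): Pointer end of the dial's bar (white stripe), 26 mm from the axis, turns with the dial.
- bezel: Dark disc, 92 mm across and 2 mm thick, fixed on the roof around the dial's axis, with one raised white index mark 15 x 4 mm lying along the bezel's own -x axis, 30 to 45 mm from the centre (top 5 mm above the roof). Its origin is on the dial's axis, 80 mm above the bench. The mark's direction varies, 0.8 to 1.4 rad clockwise from off; on the mark, the dial's pointer points along the bezel's -x.
- mat: Cork mat, fixed, 150 (x) x 220 (y) x 6 mm, origin under its centre. The animals start on it. It lies on one side of the lamp and the drying board on the other; they may be swapped.
- board: White drying board on wooden battens, fixed, 150 (x) x 220 (y) mm, top 12 mm above the bench, origin under its centre.
- elephant: White clay elephant with blue streaks, about 66 long (x, head to +x) x 30 wide (y; ears 50 mm wide at x = 18 to 21 mm) x 39 mm high, 60 g. Flat-sided body 30 mm wide, 33 mm high from x = -27 to 17 mm. Origin under it, z up. May be absent.
- tortoise: White clay tortoise with a blue domed shell, round upright-sided body 40 mm across and 24 mm high, dome (no grip) to 34 mm, head to 33 mm at +x, 60 g. Origin under the shell's centre, z up. May be absent.
- hippo: White clay hippo with blue streaks, 59 long (x, head to +x) x 34 wide (y) x 30 mm high, 60 g. Flat-sided body 34 mm wide from x = -27 to 15 mm. Origin under it, z up. May be absent.
- mug: White mug, 76 mm across, 90 mm high, beyond the left board; origin under its centre. Leave alone.
- jar: Glass jar, 56 mm across, 70 mm high, beyond the right board; origin under its centre. Leave alone.
- spatula: Modelling spatula, 180 mm long, lying on the bench beyond the right board. Leave alone.
Mind the look-alikes: they are no part of the job. What is shaped like the tortoise but red is not meant.

How it is judged:
By the outcome, as a careful person would: the job done as asked, in the order asked, and still so for the second after the job is handed in, with the robot touching nothing.
Of elephant, tortoise, hippo only 2 to 3 are there at a start; the rules pass over those that are not, and their reading is None.
At some moment in a run one of elephant, tortoise, hippo may be knocked a few centimetres aside while the robot is not near it.
Once in a run the grip may slacken for a moment while it holds something.
It also fails if it takes over 210 s, if anything falls off the work surface, if the arm or the gripper's body presses on something with over 40 N, if the wrist force passes 120 N, or if a joint passes its speed limit or range.

ROBOT

A 6-joint arm with a two-finger parallel gripper is mounted at the origin on the work surface. World frame = base frame: x ahead of the robot, y to its left, z up, the work surface at z = 0. Lengths are in m, angles in rad, forces in N, time in s.
With the tool pointing down it reaches from about 0.325 to 0.9 m from the base axis. Payload 6.1 kg.
Tool frame: the origin (TCP) lies midway between the tips of the shut fingers; the grasp point (between the pads) lies 19 mm behind it (ctrl.tcp_to_grasp is the distance from the TCP to the grasp point, in m); z points along the fingers, y is the line along which they close (so a half turn about z gives the same grasp; the last joint's range is limited). The gripper opens to 85 mm and grips with 20 to 120 N. Pads are 22 mm wide; open, the fingers measure 114 mm over their backs; the gripper's body (76 mm by 85 mm) begins 54 mm behind the grasp point. The pads swing forward as they close: fully open they stand 13 mm farther back than shut.
Start: joints at [1.218, 0.22, 1.526, -0, 1.395, -0.126], TCP at [0.141, 0.609, 0.231] pointing down, gripper open.
Joint ranges: [-2.98, 2.98], [-0.91, 2.08], [0.09, 2.57], [-1.24, 4.39], [0.2, 2.65], [-2.68, 2.68]. Speed limits (rad/s): [2.57, 2.57, 3.01, 3.14, 3.14, 3.14].

INTERFACE

Orientations are given as a 3x3 rotation matrix whose columns are the frame's x, y, z axes.
In Python, from cell import telemetry, get_image, camera_info, job, ctrl gives the robot as it stands. The module is installed in compiled form; this text tells all that it offers.
- The arm moves only by the shell command python3 -m pendant 'ROWS' [FORCE]. ROWS is JSON, one flat list of numbers, 7 for each row, row after row: the shift along the tool's x, y, z in mm, then the turn, a rotation vector about the tool's x, y, z in rad, then the finger opening in mm, from 0 to 85.4. In form: [tx, ty, tz, wx, wy, wz, jaw, tx, ty, tz, wx, wy, wz, jaw, ...]. A call has 1 to 8 rows; each row shifts and turns the commanded pose from where the row before left it, along the tool's axes as they then stand; what a row does not reach is not made up. A row lasts 1/8 s, in which the tool goes at most 62.5 mm and 10.7 degrees, less where a joint would pass 70% of its speed; a pose out of reach is approached as far as the arm can. A call with a gripper value outside its range is refused whole. The fingers move at their own pace and stop on an object; FORCE is the grip in N (left out, the last holds). Time passes only in rows, so rows that do not move let the fingers close. It gives the time, the measured TCP pose, the force, the opening and the grip force at its end, in the units of the state.
- telemetry.observe(): the state, without advancing time (a new reading comes with each control period).
- get_image(name): name is "scene" or "top"; returns the picture (420x560x3 uint8, red, green, blue); there is no depth.
- camera_info(name): a dict with "camera_matrix" (3x3 intrinsics, pixels), "k1" (the pictures are not rectified: a ray, as slopes to the right and down, at radius r is drawn at 1 + k1 r^2 times it, then the intrinsics apply), "rvec" (rotation vector, rad) and "tvec" (3), from world to camera coordinates, as OpenCV has them. Camera axes: x right, y down, z forward; pixel columns grow to the right and rows downward; lengths in m; the calibration is good to about 2 mm. A picture is of the moment at which its call begins. camera_info takes no time and is no camera call.
- job.hand_in(): hands the job in; it is judged then, once.
The state is a dict: "t": time; "qpos": joint angles; "joint_vel": joint speeds; "effort": joint torques, N m; "position": TCP position; "tool_rot": TCP orientation; "contact_force": force on the tool from outside, world axes, zero at the start; "moment": the same for the moment, N m; "opening": opening from 0.0 (shut) to 1.0 (fully open); "grip_force": force on a finger pad.
Only numpy, scipy, OpenCV 4.12 (cv2) and the standard library are available. Lean on these libraries where they do the work, as an engineer would, in place of code of your own. Each camera call takes 0.05 s, during which the arm holds its last target. There are 200 camera calls.

## Working session

There is one attempt and no reset: what is moved stays moved. The work goes in short steps, Python scripts to look and compute and a shell command to move; the robot and the scene stay as the last step left them, time stands still between calls to the robot, and variables do not carry over. Pictures are saved under pics/ and viewed, at most 14 in all, crops included, and the job is handed in when it is done.

```bash
mkdir -p pics; cat > h.py <<'E'
import numpy as np, cv2
from cell import telemetry, get_image, camera_info, job, ctrl
def snap(n,tag):
    im=get_image(n); cv2.imwrite(f'pics/{tag}.png',im[:,:,::-1]); return im
def ray(n,u,v):
    c=camera_info(n);K=np.array(c['camera_matrix']);k=c['k1']
    d=np.array([(u-K[0,2])/K[0,0],(v-K[1,2])/K[1,1]]);s=d.copy()
    for _ in range(30): s=d/(1+k*(s@s))
    R=cv2.Rodrigues(np.array(c['rvec'],float))[0];t=np.array(c['tvec'],float).ravel()
    return -R.T@t, R.T@np.array([s[0],s[1],1.])
def onz(n,u,v,z):
    o,d=ray(n,u,v); return o+d*(z-o[2])/d[2]
def tri(a,b):
    (o1,d1),(o2,d2)=ray(*a),ray(*b)
    s=np.linalg.lstsq(np.c_[d1,-d2],o2-o1,rcond=None)[0]
    p,q=o1+s[0]*d1,o2+s[1]*d2
    return (p+q)/2,np.linalg.norm(p-q)
def proj(n,P):
    c=camera_info(n);K=np.array(c['camera_matrix']);R=cv2.Rodrigues(np.array(c['rvec'],float))[0]
    p=R@np.array(P)+np.array(c['tvec'],float).ravel();s=p[:2]/p[2];s=s*(1+c['k1']*(s@s))
    return s*[K[0,0],K[1,1]]+[K[0,2],K[1,2]]
E
python3 - <<'E'
from h import *
np.set_printoptions(precision=3,suppress=True)
for n in('top','scene'):
    snap(n,n+'0'); print(n,ray(n,280,210),camera_info(n))
s=telemetry.observe();print(s['tool_rot'],s['position'],ctrl.tcp_to_grasp)
E
```

```text
top (array([ 0.446, -0.005,  1.335]), array([ 0.066,  0.016, -0.998])) {'camera_matrix': array([[434.595,   0.   , 282.333],
       [  0.   , 434.595, 206.893],
       [  0.   ,   0.   ,   1.   ]]), 'k1': -0.04191468208631071, 'rvec': array([ 2.158, -2.199,  0.068]), 'tvec': array([0.019, 0.542, 1.299])}
scene (array([0.87 , 0.521, 0.823]), array([-0.336, -0.546, -0.767])) {'camera_matrix': array([[433.859,   0.   , 281.136],
       [  0.   , 433.859, 207.56 ],
       [  0.   ,   0.   ,   1.   ]]), 'k1': -0.10710496242593501, 'rvec': array([ 0.762,  2.678, -0.98 ]), 'tvec': array([ 0.464, -0.156,  1.211])}
[[-0.974  0.225 -0.001]
 [ 0.225  0.974 -0.002]
 [ 0.    -0.002 -1.   ]] [0.14  0.608 0.23 ] 0.0187
```

View pics/top0.png

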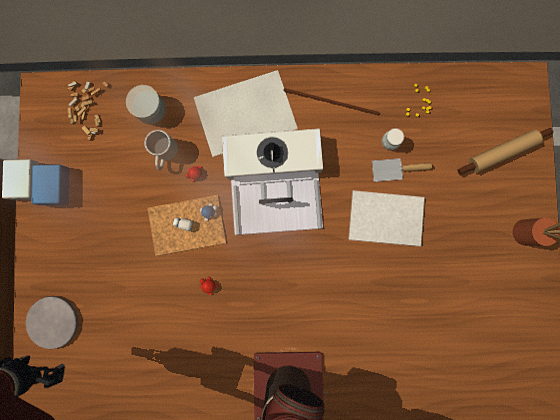

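View pics/scene0.png

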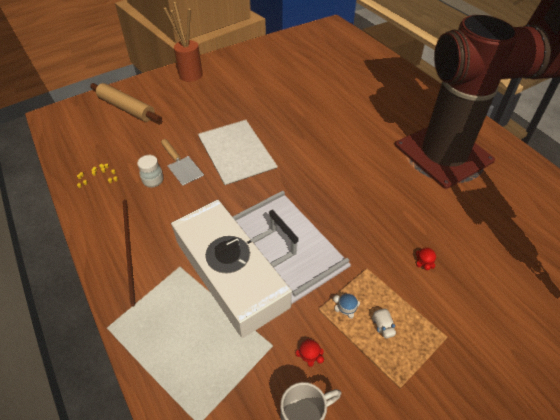

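Top: mat (187,226) with the blue tortoise (208,212) and a white quadruped (183,224). Red look-alikes at (195,173) and (208,285) are not meant. The white board is at (387,218); the larger sheet behind the hood (245,112) is paper. I'll confirm with one enlarged crop.

```bash
python3 - <<'E'
import cv2,numpy as np
t=cv2.imread('pics/top0.png');s=cv2.imread('pics/scene0.png')
f=lambda im,x,y,w,h:cv2.resize(im[y:y+h,x:x+w],(400,300),interpolation=cv2.INTER_CUBIC)
cv2.imwrite('pics/c0.png',np.vstack([np.hstack([f(t,150,190,80,60),f(s,320,270,120,90)]),np.hstack([f(t,220,125,108,81),f(s,180,190,160,120)])]))
E
```

```text
(no output)
```

View pics/c0.png

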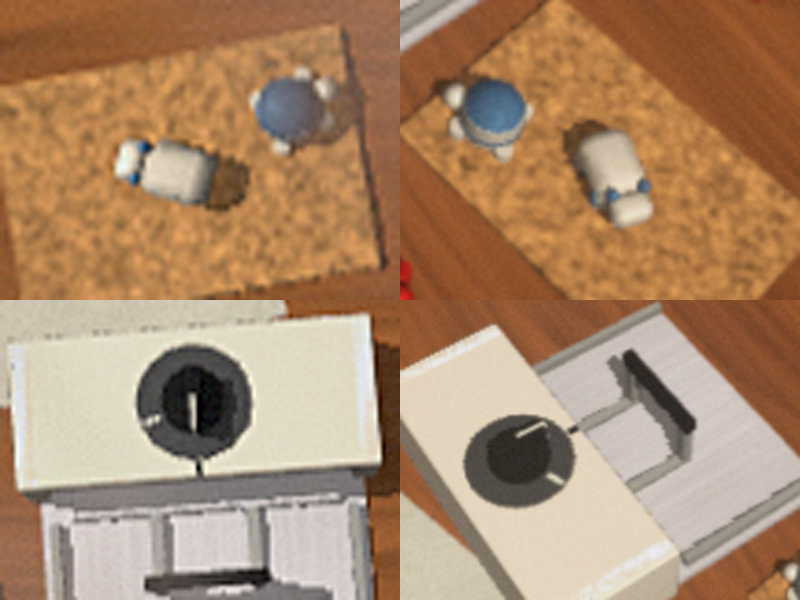

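The crop shows: tortoise (white, blue dome) at top px (208,211); the white quadruped with blue ears, a short blocky head and no trunk or wide ears is the hippo at (185,224), head towards (175,222). No elephant. The index mark is at (260,239), left of the off dash (273,251). Now measuring.

```bash
cat > m.py <<'E'
from h import *
np.set_printoptions(precision=3,suppress=True)
def blobs(m,box,amin=6):
    x0,y0,x1,y1=box; k=np.zeros(m.shape,np.uint8); k[y0:y1,x0:x1]=m[y0:y1,x0:x1]
    n,l,s,c=cv2.connectedComponentsWithStats(k)
    return sorted([(s[i,4],c[i],(l==i).astype(np.uint8)) for i in range(1,n) if s[i,4]>=amin],key=lambda b:-b[0])
def rect(mask):
    c=max(cv2.findContours(mask,cv2.RETR_EXTERNAL,cv2.CHAIN_APPROX_NONE)[0],key=len)
    return cv2.boxPoints(cv2.minAreaRect(c))
E
python3 - <<'E'
from m import *
T=cv2.imread('pics/top0.png')[:,:,::-1];S=cv2.imread('pics/scene0.png')[:,:,::-1]
def hsv(i): return cv2.split(cv2.cvtColor(np.ascontiguousarray(i),cv2.COLOR_RGB2HSV).astype(int))
for n,I,boxes in(('top',T,dict(roof=(215,125,328,180),bar=(250,192,300,212),tort=(190,195,225,230),anim=(165,205,225,240),board=(340,185,430,250),mark=(254,140,268,165),strip=(268,145,276,160),mat=(140,190,232,260))),
             ('scene',S,dict(roof=(165,195,295,335),bar=(265,205,305,255),tort=(330,280,365,320),anim=(325,280,405,345),board=(195,115,280,185),mark=(233,255,248,270),strip=(225,232,245,252),mat=(315,265,450,385)))):
    h,s,v=hsv(I)
    m=dict(roof=(v>185)&(s<60)|(v>170)&(s>20)&(s<60),bar=v<60,tort=(h>95)&(h<125)&(s>80),anim=(v>135)&(s<55),board=(v>150)&(s<50),mark=v>110,strip=v>130,mat=(s>100)&(v>130))
    for k,b in boxes.items():
        for a,c,mm in blobs(m[k].astype(np.uint8),b)[:2]:
            mm=mm if k!='mat' else cv2.morphologyEx(mm,cv2.MORPH_CLOSE,np.ones((5,5)))
            z=dict(roof=.08,bar=.078,tort=.03,anim=.028,board=.012,mark=.085,strip=.115,mat=.006)[k]
            r=rect(mm); print(n,k,a,np.round(c,1),onz(n,*c,z)[:2],'|',*np.round(r,0).astype(int).tolist(),'|',*[onz(n,*p,z)[:2] for p in r])
E
```

```text
top roof 4000 [266.2 147.7] [0.713 0.052] | [215, 125] [322, 125] [322, 175] [215, 175] | [0.784 0.202] [ 0.777 -0.113] [ 0.629 -0.109] [0.635 0.203]
top roof 10 [315.5 178.6] [ 0.619 -0.09 ] | [313, 178] [318, 178] [318, 179] [313, 179] | [ 0.621 -0.083] [ 0.62  -0.097] [ 0.617 -0.097] [ 0.618 -0.083]
top bar 54 [284.7 199.5] [0.559 0.001] | [274, 199] [292, 197] [292, 201] [274, 203] | [0.562 0.032] [ 0.567 -0.02 ] [ 0.555 -0.021] [0.55  0.031]
top anim 146 [182.2 223.5] [0.497 0.312] | [172, 225] [175, 216] [191, 221] [188, 231] | [0.492 0.343] [0.521 0.334] [0.504 0.285] [0.476 0.295]
top anim 11 [214.5 207.2] [0.545 0.214] | [213, 206] [215, 205] [216, 208] [214, 209] | [0.548 0.219] [0.551 0.212] [0.543 0.208] [0.539 0.215]
top board 3506 [386.2 217.9] [ 0.503 -0.307] | [348, 239] [353, 190] [424, 197] [420, 245] | [ 0.441 -0.19 ] [ 0.59  -0.207] [ 0.566 -0.426] [ 0.418 -0.407]
top mark 137 [256.7 152.4] [0.698 0.08 ] | [254, 140] [263, 140] [263, 164] [254, 164] | [0.735 0.087] [0.735 0.061] [0.664 0.062] [0.664 0.088]
top strip 13 [271.7 154.2] [0.686 0.035] | [271, 151] [272
[... 1324 characters left out ...]
81] | [195, 178] [195, 165] [202, 165] [202, 178] | [ 0.645 -0.265] [ 0.625 -0.31 ] [ 0.609 -0.3  ] [ 0.63  -0.256]
scene mark 67 [243.4 264.4] [0.683 0.078] | [238, 259] [247, 259] [247, 269] [238, 269] | [0.687 0.061] [0.671 0.071] [0.682 0.092] [0.698 0.082]
scene strip 132 [235.6 235.6] [0.671 0.027] | [225, 232] [244, 232] [244, 244] [225, 244] | [0.685 0.008] [0.652 0.028] [0.667 0.054] [0.699 0.035]
scene mat 13404 [384.  325.2] [0.492 0.31 ] | [315, 265] [449, 265] [449, 384] [315, 384] | [0.529 0.116] [0.272 0.278] [0.465 0.471] [0.678 0.333]
scene mat 72 [350. 304.] [0.521 0.234] | [344, 302] [354, 299] [356, 306] [345, 309] | [0.53  0.223] [0.507 0.23 ] [0.514 0.245] [0.536 0.238]
```

```bash
python3 - <<'E'
from m import *
f=lambda x,y:(220+x/3.7037,125+(y-300)/3.7037)
g=lambda x,y:(180+(x-400)/2.5,190+(y-300)/2.5)
c=[onz('top',*f(*p),.08) for p in((22,488),(380,465),(370,318),(10,345))]
print(*c); print([np.linalg.norm(c[i]-c[i-3]) for i in range(4)])
cen=sum(c)/4; fy=(c[0]-c[1]+c[3]-c[2])[:2]; yaw=np.arctan2(-fy[0],fy[1]); X=np.array([np.cos(yaw),np.sin(yaw)])
print('lamp',cen[:2]-X*.0105,'yaw',yaw,'dial',cen[:2]-X*.0005)
bz=onz('top',*f(194,402),.082);mk=onz('top',*f(150,422),.085);ds=onz('top',*f(199,468),.08)
print('top',bz,mk,ds); 
s=[tri(('top',*f(*a)),('scene',*g(*b))) for a,b in(((150,422),(556,478)),((194,402),(520,462)),((199,468),(574,431)))]
print(s)
bz2=onz('scene',*g(520,462),.082);mk2=onz('scene',*g(556,478),.085);print(bz2,mk2)
for B,M in((bz,mk),(bz2,mk2)):
    d=(M-B)[:2]; u=-X; print('mark angle cw',-np.arctan2(u[0]*d[1]-u[1]*d[0],u@d),np.linalg.norm(d))
print('bar',tri(('top',*f(147,580)),('scene',268,214)),tri(('top',*f(268,572)),('scene',298,239)),[onz('top',*f(*p),.078) for p in((147,580),(268,572))])
# hippo tort
print(tri(('top',182.2,223.5),('scene',385.1,322.3)),tri(('top',208.4,211),('scene',348,300)),onz('top',208.4,211,.03))
k=lambda x,y:(150+x/5,190+y/5)
print('limbs',[onz('top',*k(*p),.018)[:2] for p in((302,73),(258,100),(282,147),(332,80),(325,128))],'matcorner',[onz('top',*k(*p),.006)[:2] for p in((340,27),(380,265))])
q=lambda x,y:(320+(x-400)/3.333,270+y/3.333)
print('limbs s',[onz('scene',*q(*p),.018)[:2] for p in((455,95),(457,130),(505,152),(528,110))])
E
```

```text
[0.632 0.171 0.08 ] [ 0.645 -0.111  0.08 ] [ 0.763 -0.106  0.08 ] [0.747 0.18  0.08 ]
[np.float64(0.2824228580946932), np.float64(0.11789131086292874), np.float64(0.28640279824294346), np.float64(0.11503936815401361)]
lamp [0.686 0.033] yaw 0.04954639719038905 dial [0.696 0.033]
top [0.698 0.034 0.082] [0.682 0.069 0.085] [0.645 0.031 0.08 ]
[(array([0.682, 0.069, 0.084]), np.float64(0.0011074980914658698)), (array([0.698, 0.035, 0.076]), np.float64(0.002049278049048584)), (array([0.645, 0.032, 0.077]), np.float64(0.002030306837018397))]
[0.698 0.039 0.082] [0.681 0.07  0.085]
mark angle cw 1.193789510226201 0.03818918092994793
mark angle cw 1.1200171169737698 0.035408271756673396
bar (array([0.576, 0.054, 0.149]), np.float64(0.05790076076648356)) (array([ 0.542,  0.002, -0.008]), np.float64(0.07397381926423896)) [array([0.558, 0.073, 0.078]), array([ 0.562, -0.022,  0.078])]
(array([0.497, 0.312, 0.029]), np.float64(0.0007672507090000949)) (array([0.532, 0.233, 0.032]), np.float64(0.0038984078179723223)) [0.534 0.232 0.03 ]
limbs [array([0.554, 0.228]), array([0.538, 0.255]), array([0.509, 0.24 ]), array([0.549, 0.209]), array([0.52 , 0.214])] matcorner [array([0.583, 0.206]), array([0.436, 0.183])]
limbs s [array([0.543, 0.213]), array([0.556, 0.234]), array([0.54 , 0.261]), array([0.51 , 0.246])]
```

```bash
cat > go.py <<'E'
# usage: go.py x y z yaw_deg(of tool y, mod 180): prints turn about tool z then shift in the turned tool frame
from h import *; import sys
x,y,z,a=map(float,sys.argv[1:5]); s=telemetry.observe(); R=np.array(s['tool_rot']);p=np.array(s['position'])
cur=np.arctan2(R[1,1],R[0,1]); d=(np.radians(a)-cur+np.pi/2)%np.pi-np.pi/2
c,sn=np.cos(d),np.sin(d);Rn=np.array([[c,-sn,0],[sn,c,0],[0,0,1]])@R
print('pos',p.round(4),'yaw',round(np.degrees(cur),1),'q6',round(s['qpos'][5],2),'tilt',R[:2,2].round(4),'F',np.array(s['contact_force']).round(1),'open',s['opening'],'g',s['grip_force'],'t',s['t'])
print('wz',round(-d,3),'shift mm',(Rn.T@(np.array([x,y,z])-p)*1000).round(1))
E
python3 go.py .5605 .0265 .231 2.9
```

```text
pos [0.1404 0.6085 0.2303] yaw 77.0 q6 -0.13 tilt [-0.0006 -0.0017] F [-0.2 -0.3 -0.2] open 1.004891159811936 g 0.0 t 0.1
wz 1.293 shift mm [-602.5  390.2   -1.5]
```

```bash
python3 -m pendant '[0,0,0,0,0,0.162,45,0,0,0,0,0,0.162,45,0,0,0,0,0,0.162,45,0,0,0,0,0,0.162,45,0,0,0,0,0,0.162,45,0,0,0,0,0,0.162,45,0,0,0,0,0,0.162,45,0,0,0,0,0,0.159,45]' 40 >/dev/null
python3 -m pendant '[-25,16,0,0,0,0,45,-44,28,0,0,0,0,45,-44,28,0,0,0,0,45,-44,28,0,0,0,0,45,-44,28,0,0,0,0,45,-44,28,0,0,0,0,45,-44,28,0,0,0,0,45,-44,28,0,0,0,0,45]' >/dev/null
python3 -m pendant '[-44,28,0,0,0,0,45,-44,28,0,0,0,0,45,-44,28,0,0,0,0,45,-44,28,0,0,0,0,45,-44,28,0,0,0,0,45,-35,23,0,0,0,0,45,-20,12,0,0,0,0,45,0,0,0,0,0,0,45]' 
python3 go.py .5605 .0265 .051 2.9; python3 -c "
from m import *; snap('top','top1');snap('scene','scene1')"
```

```text
t: 3.1
position: [0.5581, 0.0207, 0.2308]
tool_rot: [[-0.049, 0.999, -0.001], [0.999, 0.049, 0.0], [0.0, -0.001, -1.0]]
contact_force: [0.4, 0.1, 0.2]
opening: 0.526
grip_force: 0.0
pos [0.5581 0.0207 0.2308] yaw 2.8 q6 -0.15 tilt [-0.0011  0.0003] F [0.4 0.1 0.2] open 0.526299701160795 g 0.0 t 3.1
wz -0.001 shift mm [  5.6   2.9 179.8]
```

View pics/scene1.png

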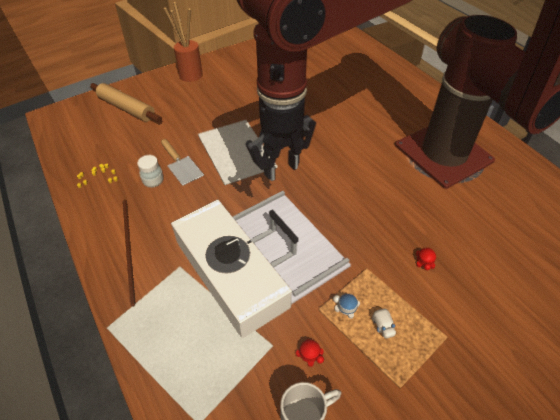

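The arm is over the handle area (scene ~ (280,150)) and the handle bar (283,226) is still unobstructed. Next I descend and grip the bar.

```bash
python3 -m pendant '[3,1,30,0,0,0,45,3,1,40,0,0,0,45,0,1,40,0,0,0,45,0,0,40,0,0,0,45,0,0,30,0,0,0,45,0,0,0,0,0,0,45]' 40; python3 -m pendant '[0,0,0,0,0,0,5,0,0,0,0,0,0,5,0,0,0,0,0,0,5,0,0,0,0,0,0,5,0,0,0,0,0,0,5,0,0,0,0,0,0,5]' 40
```

```text
t: 3.95
position: [0.5576, 0.0293, 0.0488]
tool_rot: [[-0.053, 0.999, -0.006], [0.999, 0.053, 0.001], [0.001, -0.006, -1.0]]
contact_force: [-0.5, 0.6, 0.9]
opening: 0.53
grip_force: 0.0
t: 4.7
position: [0.5622, 0.0281, 0.0534]
tool_rot: [[-0.051, 0.999, 0.003], [0.999, 0.051, 0.001], [0.0, 0.003, -1.0]]
contact_force: [-0.7, 3.2, 6.9]
opening: 0.13
grip_force: 42.0
```

```bash
python3 -m pendant '[0,-12,0,0,0,0,5,0,-20,0,0,0,0,5,0,-20,0,0,0,0,5,0,-20,0,0,0,0,5,0,-20,0,0,0,0,5,0,-20,0,0,0,0,5,0,-10,0,0,0,0,5,0,0,0,0,0,0,5]' ; python3 -m pendant '[0,-5,0,0,0,0,5,0,-5,0,0,0,0,5,0,-4,0,0,0,0,5,0,0,0,0,0,0,5]' 

```

```text
t: 5.7
position: [0.4398, 0.021, 0.0533]
tool_rot: [[-0.051, 0.999, 0.004], [0.999, 0.051, -0.001], [-0.001, 0.004, -1.0]]
contact_force: [-1.3, 1.8, 9.3]
opening: 0.133
grip_force: 42.5
t: 6.2
position: [0.429, 0.0204, 0.0534]
tool_rot: [[-0.05, 0.999, 0.01], [0.999, 0.05, -0.001], [-0.001, 0.01, -1.0]]
contact_force: [11.4, 2.7, -2.9]
opening: 0.136
grip_force: 41.1
```

At the stop (11 N). Releasing, rising, and checking the tortoise's orientation close up.

```bash
python3 -m pendant '[0,1,0,0,0,0,30,0,0,0,0,0,0,45,0,0,0,0,0,0,45,0,0,0,0,0,0,45,0,0,-40,0,0,0,45,0,0,-50,0,0,0,60,0,0,-50,0,0,0,60,0,0,0,0,0,0,60]'
python3 - <<'E'
from m import *
T=snap('top','top2')[:,:,::-1];S=snap('scene','scene2')[:,:,::-1]
A=cv2.resize(T[190:235,165:225],(800,600),interpolation=cv2.INTER_CUBIC)
B=cv2.resize(S[275:350,325:425],(800,600),interpolation=cv2.INTER_CUBIC)
cv2.imwrite('pics/c2.png',np.hstack([cv2.resize(A,(400,300)),cv2.resize(B,(400,300))]))
E
python3 go.py .496 .309 .18 -18.8
```

```text
t: 7.2
position: [0.4289, 0.0204, 0.1959]
tool_rot: [[-0.051, 0.999, 0.009], [0.999, 0.051, -0.001], [-0.002, 0.009, -1.0]]
contact_force: [0.4, 0.5, -0.1]
opening: 0.702
grip_force: 0.0
pos [0.426  0.0207 0.1915] yaw 2.9 q6 -0.19 tilt [ 0.0009 -0.0002] F [-0.7  0.5 -0.7] open 0.7013415446950624 g 0.0 t 7.3
wz 0.379 shift mm [295.5 -26.6  11.4]
```

View pics/c2.png

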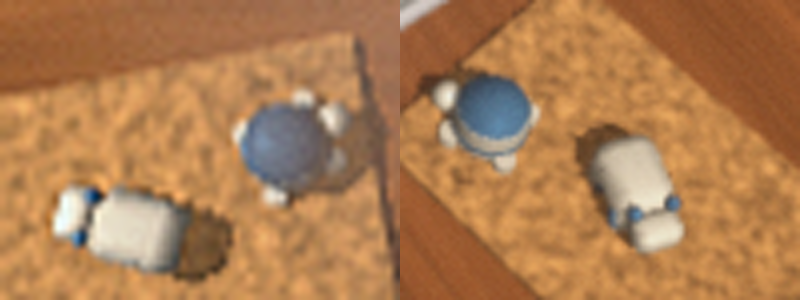

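View pics/scene2.png

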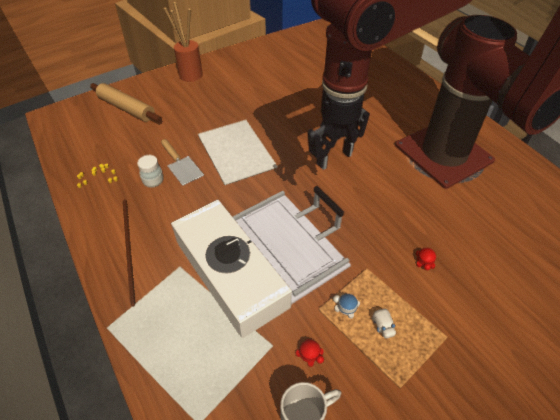

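Tray is out (scene (290,240)). In the crop the hippo's head points to top-view left, and the tortoise's head is the largest lobe, at the upper right (335,117). That gives a tortoise heading of about −62° and a grip axis of about 30°. Hippo first.

```bash
python3 -m pendant '[20,0,0,0,0,0.127,65,40,-4,0,0,0,0.126,65,45,-4,3,0,0,0.126,65,45,-4,3,0,0,0,65,45,-5,3,0,0,0,65,45,-5,2,0,0,0,65,35,-5,0,0,0,0,65,15,0,0,0,0,0,65]' 30 >/dev/null; python3 -m pendant '[0,0,0,0,0,0,65,0,0,0,0,0,0,65]' >/dev/null
python3 go.py .4955 .309 .008 -18.8
```

```text
pos [0.4703 0.3058 0.1796] yaw -18.8 q6 0.77 tilt [-0.0013 -0.0011] F [-0.2 -0.2 -0.3] open 0.761008162602027 g 0.0 t 8.55
wz -0.001 shift mm [ 11.4  23.  171.6]
```

```bash
python3 -m pendant '[6,12,30,0,0,0,65,5,11,40,0,0,0,65,0,0,40,0,0,0,65,0,0,30,0,0,0,65,0,0,20,0,0,0,65,0,0,0,0,0,0,65]' >/dev/null; python3 go.py .4955 .309 .008 -18.8
python3 -c "
from m import *
S=snap('scene','scene3')[:,:,::-1];cv2.imwrite('pics/c3.png',cv2.resize(S[240:380,300:480],(720,560)))"
```

```text
pos [0.4949 0.3089 0.019 ] yaw -18.8 q6 0.75 tilt [-0.0027 -0.0013] F [-1.2 -0.3  0. ] open 0.7617638950527665 g 0.0 t 9.3
wz -0.001 shift mm [ 0.3  0.5 11. ]
```

View pics/c3.png

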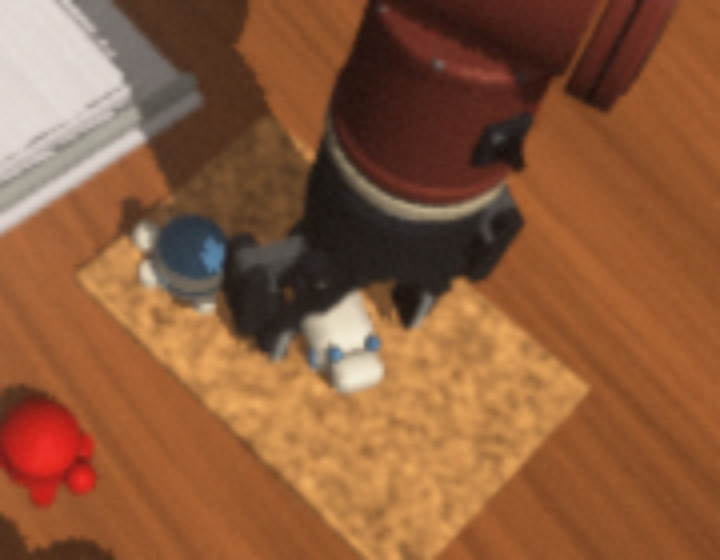

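The crop shows the fingers straddling the hippo (345,345), with the tortoise clear at (190,250). I'll go down 10 mm, close and lift.

```bash
python3 -m pendant '[0,0,10,0,0,0,65,0,0,0,0,0,0,20,0,0,0,0,0,0,20,0,0,0,0,0,0,20,0,0,0,0,0,0,20,0,0,0,0,0,0,20,0,0,0,0,0,0,20]' 35; python3 -m pendant '[0,0,-15,0,0,0,20,0,0,-25,0,0,0,20,0,0,-25,0,0,0,20,0,0,-15,0,0,0,20,0,0,0,0,0,0,20]'; python3 go.py .542 .078 .09 -18.8
```

```text
t: 10.22
position: [0.4964, 0.3104, 0.0109]
tool_rot: [[0.322, 0.947, 0.001], [0.947, -0.322, 0.0], [0.001, 0.001, -1.0]]
contact_force: [-0.5, -0.5, 5.7]
opening: 0.39
grip_force: 36.5
t: 10.85
position: [0.4968, 0.3104, 0.0917]
tool_rot: [[0.322, 0.947, 0.002], [0.947, -0.322, 0.001], [0.002, 0.002, -1.0]]
contact_force: [-0.1, 0.4, -0.8]
opening: 0.392
grip_force: 35.8
pos [0.4968 0.3104 0.0917] yaw -18.8 q6 0.75 tilt [0.0024 0.001 ] F [-0.1  0.4 -0.8] open 0.3916284971172718 g 35.75139820575714 t 10.85
wz 0.0 shift mm [-205.5  117.7    1.6]
```

```bash
python3 -m pendant '[-18,10,0,0,0,0,20,-32,18,0,0,0,0,20,-32,18,0,0,0,0,20,-32,18,0,0,0,0,20,-32,18,0,0,0,0,20,-32,18,0,0,0,0,20,-20,12,0,0,0,0,20,-8,6,0,0,0,0,20]' >/dev/null; python3 -m pendant '[0,0,20,0,0,0,20,0,0,20,0,0,0,20,0,0,15,0,0,0,20,0,0,10,0,0,0,20,0,0,0,0,0,0,20]'; python3 go.py .542 .078 .018 -18.8
```

```text
t: 12.48
position: [0.5406, 0.0772, 0.0244]
tool_rot: [[0.322, 0.947, -0.002], [0.947, -0.322, 0.0], [-0.001, -0.002, -1.0]]
contact_force: [1.0, -0.2, -0.8]
opening: 0.391
grip_force: 40.6
pos [0.5406 0.0772 0.0244] yaw -18.8 q6 0.33 tilt [-0.0018  0.    ] F [ 1.  -0.2 -0.8] open 0.39116055617527024 g 40.6467479467392 t 12.475
wz 0.0 shift mm [1.3 1.1 6.4]
```

```bash
python3 -m pendant '[0,0,4,0,0,0,20,0,0,2,0,0,0,20,0,0,0,0,0,0,20]'; python3 -m pendant '[0,0,0,0,0,0,40,0,0,0,0,0,0,48,0,0,0,0,0,0,48,0,0,-15,0,0,0,50,0,0,-30,0,0,0,60,0,0,-40,0,0,0,60,0,0,-20,0,0,0,60,0,0,0,0,0,0,60]'; python3 go.py .533 .2325 .12 30
```

```text
t: 12.85
position: [0.5414, 0.0771, 0.0195]
tool_rot: [[0.322, 0.947, 0.0], [0.947, -0.322, 0.0], [0.0, 0.0, -1.0]]
contact_force: [0.5, 0.1, -0.3]
opening: 0.39
grip_force: 40.6
t: 13.85
position: [0.5433, 0.0771, 0.1274]
tool_rot: [[0.322, 0.947, 0.006], [0.947, -0.322, 0.0], [0.002, 0.005, -1.0]]
contact_force: [-0.5, 0.5, -0.3]
opening: 0.7
grip_force: 0.0
pos [0.5433 0.0771 0.1274] yaw -18.8 q6 0.33 tilt [0.0056 0.    ] F [-0.5  0.5 -0.3] open 0.6996097869615043 g 0.0 t 13.85
wz -0.852 shift mm [139.7  68.8   8.1]
```

```bash
python3 -m pendant '[0,0,0,0,0,-0.17,65,0,0,0,0,0,-0.17,65,0,0,0,0,0,-0.17,65,0,0,0,0,0,-0.17,65,0,0,0,0,0,-0.172,65]' >/dev/null;  python3 - <<'E'
from m import *
T=snap('top','top4');S=snap('scene','scene4')
for n,I,b in(('top',T,(140,160,235,260)),('scene',S,(315,265,450,385))):
    h,s,v=cv2.split(cv2.cvtColor(np.ascontiguousarray(I),cv2.COLOR_RGB2HSV).astype(int))
    for a,c,m in blobs(((h>95)&(h<130)&(s>60)&(v>50)).astype(np.uint8),b,20)[:2]: print(n,a,c,onz(n,*c,.033))
a=cv2.resize(T[150:250,150:330],(720,400))[:,:,::-1];cv2.imwrite('pics/c4.png',a)
E
python3 go.py .533 .2325 .12 30
```

```text
top 22 [203.    211.909] [0.531 0.248 0.033]
scene 191 [348.162 301.728] [0.533 0.238 0.033]
pos [0.5404 0.077  0.1231] yaw 30.1 q6 -0.53 tilt [-0.002 -0.   ] F [ 0.1  0.2 -1.1] open 0.7620940313047803 g 0.0 t 14.575
wz 0.002 shift mm [138.4  71.3   3.1]
```

View pics/c4.png

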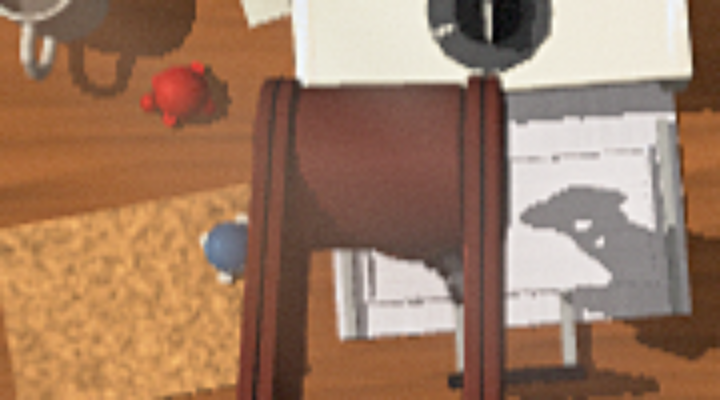

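The arm covers the tray, but the tortoise (230,247 in the crop) has not moved.

```bash
python3 -m pendant '[15,8,0,0,0,0,65,30,15,0,0,0,0,65,35,18,0,0,0,0,65,35,18,0,0,0,0,65,18,9,3,0,0,0,65,7,4,0,0,0,0,65,0,0,0,0,0,0,65]' >/dev/null; python3 go.py .533 .234 .008 30
```

```text
pos [0.5335 0.2342 0.121 ] yaw 30.0 q6 -0.25 tilt [-0.0005 -0.0005] F [0.7 0.6 0.2] open 0.7619155098719104 g 0.0 t 15.45
wz 0.0 shift mm [ 1.00e-01 -4.00e-01  1.13e+02]
```

```bash
python3 -m pendant '[0,0,30,0,0,0,65,0,0,35,0,0,0,65,0,0,28,0,0,0,65,0,0,19,0,0,0,65,0,0,0,0,0,0,65,0,0,0,0,0,0,65]' 35;python3 -m pendant '[0,0,0,0,0,0,25,0,0,0,0,0,0,25,0,0,0,0,0,0,25,0,0,0,0,0,0,25,0,0,0,0,0,0,25,0,0,0,0,0,0,25]'; python3 -m pendant '[0,0,-15,0,0,0,25,0,0,-25,0,0,0,25,0,0,-25,0,0,0,25,0,0,-15,0,0,0,25,0,0,0,0,0,0,25]'; python3 go.py .548 -.025 .09 30
```

```text
t: 16.2
position: [0.5347, 0.2342, 0.0105]
tool_rot: [[-0.5, 0.866, 0.002], [0.866, 0.5, 0.0], [-0.001, 0.002, -1.0]]
contact_force: [0.5, 1.3, 1.0]
opening: 0.759
grip_force: 0.0
t: 16.95
position: [0.5348, 0.2347, 0.0109]
tool_rot: [[-0.5, 0.866, 0.002], [0.866, 0.5, 0.001], [-0.001, 0.002, -1.0]]
contact_force: [-0.4, -2.0, 7.2]
opening: 0.457
grip_force: 35.3
t: 17.58
position: [0.5346, 0.2346, 0.091]
tool_rot: [[-0.5, 0.866, 0.003], [0.866, 0.5, 0.001], [-0.001, 0.003, -1.0]]
contact_force: [-0.1, 0.2, -0.8]
opening: 0.454
grip_force: 35.3
pos [0.5346 0.2346 0.091 ] yaw 30.0 q6 -0.25 tilt [0.0029 0.0008] F [-0.1  0.2 -0.8] open 0.4538389612586506 g 35.299091935157776 t 17.575
wz 0.0 shift mm [-231.5 -118.2    0.8]
```

```bash
python3 -m pendant '[-18,-10,0,0,0,0,25,-32,-16,0,0,0,0,25,-32,-16,0,0,0,0,25,-35,-18,0,0,0,0,25,-35,-18,0,0,0,0,25,-35,-18,0,0,0,0,25,-28,-14,0,0,0,0,25,-15,-8,0,0,0,0,25]' >/dev/null; python3 -m pendant '[-2,0,20,0,0,0,25,0,0,20,0,0,0,25,0,0,15,0,0,0,25,0,0,10,0,0,0,25,0,0,0,0,0,0,25]'; python3 go.py .548 -.025 .018 30
```

```text
t: 19.2
position: [0.5468, -0.0253, 0.0234]
tool_rot: [[-0.501, 0.866, -0.002], [0.866, 0.501, 0.0], [0.001, -0.001, -1.0]]
contact_force: [-0.4, 0.1, -0.6]
opening: 0.46
grip_force: 35.3
pos [ 0.5468 -0.0253  0.0234] yaw 30.0 q6 -0.71 tilt [-0.0018  0.0004] F [-0.4  0.1 -0.6] open 0.4602396153424432 g 35.3277450799942 t 19.2
wz 0.001 shift mm [-0.3  1.2  5.4]
```

```bash
python3 -m pendant '[0,0,3,0,0,0,25,0,0,2,0,0,0,25,0,0,0,0,0,0,25,0,0,0,0,0,0,45,0,0,0,0,0,0,55,0,0,0,0,0,0,55,0,0,-15,0,0,0,55,0,0,-30,0,0,0,60]'; python3 -m pendant '[0,0,-40,0,0,0,45,0,0,-40,0,0,0.16,45,0,-10,-20,0,0,0.16,45,0,-30,0,0,0,0.154,45,0,-30,0,0,0,0,45,0,-30,0,0,0,0,45,0,-10,0,0,0,0,45,0,0,0,0,0,0,45]'; python3 go.py .4295 .0205 .053 2.9
python3 - <<'E'
from m import *
S=snap('scene','scene5')[:,:,::-1];cv2.imwrite('pics/c5.png',cv2.resize(S[180:340,170:390],(770,560)))
E
```

```text
t: 20.2
position: [0.5464, -0.0254, 0.0643]
tool_rot: [[-0.5, 0.866, -0.003], [0.866, 0.5, 0.001], [0.002, -0.002, -1.0]]
contact_force: [0.1, 0.1, -0.1]
opening: 0.706
grip_force: 0.0
t: 21.2
position: [0.4393, -0.0389, 0.1652]
tool_rot: [[-0.05, 0.999, 0.002], [0.999, 0.05, -0.0], [-0.001, 0.002, -1.0]]
contact_force: [0.3, 0.2, 0.1]
opening: 0.524
grip_force: 0.0
pos [ 0.4393 -0.0389  0.1652] yaw 2.8 q6 -0.32 tilt [ 0.002  -0.0004] F [0.3 0.2 0.1] open 0.5242298933335447 g 0.0 t 21.2
wz -0.001 shift mm [ 59.9  -7.  112.2]
```

View pics/c5.png

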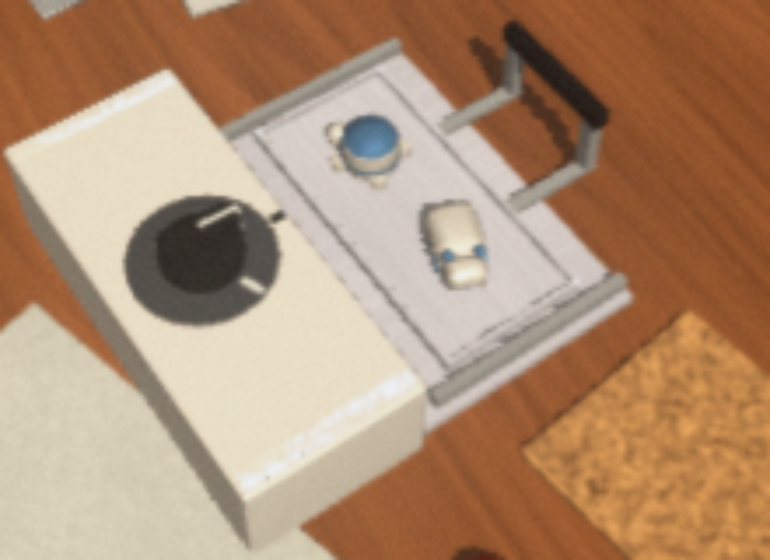

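Both animals stand upright inside the tray lip (tortoise (372,145), hippo (455,245)). Now I grip the bar and push home.

```bash
python3 -m pendant '[30,-3,0,0,0,0,45,30,-4,30,0,0,0,45,0,0,40,0,0,0,45,0,0,25,0,0,0,45,0,0,17,0,0,0,45,0,0,0,0,0,0,45]' >/dev/null;python3 -m pendant '[0,0,0,0,0,0,5,0,0,0,0,0,0,5,0,0,0,0,0,0,5,0,0,0,0,0,0,5,0,0,0,0,0,0,5,0,0,0,0,0,0,5]' 40;  python3 -m pendant '[0,8,0,0,0,0,5,0,15,0,0,0,0,5,0,20,0,0,0,0,5,0,20,0,0,0,0,5,0,20,0,0,0,0,5,0,20,0,0,0,0,5,0,15,0,0,0,0,5,0,8,0,0,0,0,5]'; python3 -m pendant '[0,4,0,0,0,0,5,0,3,0,0,0,0,5,0,0,0,0,0,0,5]'
```

```text
t: 22.75
position: [0.43, 0.0207, 0.0534]
tool_rot: [[-0.05, 0.999, 0.002], [0.999, 0.05, -0.0], [-0.0, 0.002, -1.0]]
contact_force: [-0.2, 0.3, 6.4]
opening: 0.132
grip_force: 41.4
t: 23.75
position: [0.556, 0.0279, 0.0534]
tool_rot: [[-0.05, 0.999, 0.001], [0.999, 0.05, 0.001], [0.001, 0.002, -1.0]]
contact_force: [-1.4, 4.3, 8.9]
opening: 0.136
grip_force: 41.8
t: 24.12
position: [0.5628, 0.0283, 0.0534]
tool_rot: [[-0.05, 0.999, 0.002], [0.999, 0.05, 0.001], [0.001, 0.002, -1.0]]
contact_force: [0.6, 4.3, 5.6]
opening: 0.13
grip_force: 41.4
```

```bash
python3 -m pendant '[0,3,0,0,0,0,5,0,3,0,0,0,0,5,0,0,0,0,0,0,5]';python3 -m pendant '[0,2,0,0,0,0,5,0,1,0,0,0,0,5,0,0,0,0,0,0,5]'
```

```text
t: 24.5
position: [0.5686, 0.0287, 0.0534]
tool_rot: [[-0.05, 0.999, 0.002], [0.999, 0.05, 0.001], [0.001, 0.002, -1.0]]
contact_force: [0.4, 3.8, 4.7]
opening: 0.133
grip_force: 41.4
t: 24.88
position: [0.5687, 0.0287, 0.0534]
tool_rot: [[-0.051, 0.999, -0.005], [0.999, 0.051, 0.001], [0.001, -0.005, -1.0]]
contact_force: [-12.3, 3.6, 16.7]
opening: 0.13
grip_force: 42.9
```

Tray is home (12 N at the stop, bar at x≈.569). Releasing, turning the tool, and re-measuring the mark with ellipse fits.

```bash
python3 -m pendant '[0,-1.5,0,0,0,0,25,0,0,0,0,0,0,45,0,0,0,0,0,0,45,0,0,0,0,0,0,45,0,0,-40,0,0,0,45,0,0,-50,0,0,0,45,0,0,-20,0,0,0,45]'|head -2; python3 -m pendant '[0,0,0,0,0,-0.17,45,0,0,0,0,0,-0.17,45,0,0,0,0,0,-0.17,45,0,0,0,0,0,-0.17,45,0,0,0,0,0,-0.17,45,0,0,0,0,0,-0.17,45,0,0,0,0,0,-0.17,45,0,0,0,0,0,-0.17,45]'|head -2
python3 - <<'E'
from m import *
for n,f,b in(('top','top0',(254,135,292,172)),('top','top2',(254,135,292,172)),('scene','scene5',(200,232,252,276)),('scene','scene0',(200,232,252,276))):
    I=cv2.imread(f'pics/{f}.png'); x0,y0,x1,y1=b
    c=cv2.resize(cv2.cvtColor(I,cv2.COLOR_BGR2GRAY)[y0:y1,x0:x1],None,fx=8,fy=8,interpolation=cv2.INTER_CUBIC)
    d=(c<125).astype(np.uint8);d=cv2.morphologyEx(d,cv2.MORPH_OPEN,np.ones((25,25)))
    k=max(cv2.findContours(d,cv2.RETR_EXTERNAL,cv2.CHAIN_APPROX_NONE)[0],key=cv2.contourArea)
    k=cv2.convexHull(k); e=cv2.fitEllipse(k)
    m=np.zeros_like(d);cv2.ellipse(m,(e[0],(e[1][0]*.97,e[1][1]*.97),e[2]),1,-1)
    P=lambda q,z:onz(n,x0+(q[0]+.5)/8-.5,y0+(q[1]+.5)/8-.5,z)
    C=P(e[0],.082);print(f,'bezel',C,np.array(e[1])/8)
    for a,q,mm in blobs(((c>130)&(m>0)).astype(np.uint8),(0,0,c.shape[1],c.shape[0]),100)[:3]:
        M=P(q,.085);v=(M-C)[:2];print('  blob',a,M[:2],np.linalg.norm(v),'cw',(np.pi+.056-np.arctan2(v[1],v[0]))%(2*np.pi))
E
python3 go.py .697 .035 .16 93
```

```text
t: 25.75
position: [0.5711, 0.0276, 0.1658]
t: 26.75
position: [0.5686, 0.0279, 0.1611]
top0 bezel [0.699 0.035 0.082] [30.69  31.295]
  blob 770 [0.692 0.036] 0.007227703814695472 cw 0.19570539083978256
  blob 593 [0.684 0.069] 0.036703087165418605 cw 1.2214199105006949
top2 bezel [0.699 0.035 0.082] [30.509 31.214]
  blob 844 [0.691 0.036] 0.007400713392549362 cw 0.18688639533186668
  blob 663 [0.684 0.069] 0.036688020167086034 cw 1.2220791554861237
scene5 bezel [0.699 0.037 0.082] [36.507 44.143]
  blob 1434 [0.675 0.015] 0.031770290803001346 cw 5.598582532110436
  blob 1324 [0.682 0.069] 0.036615384987352353 cw 1.1623526141015876
scene0 bezel [0.699 0.037 0.082] [36.663 44.356]
  blob 1308 [0.676 0.015] 0.03167059192562397 cw 5.5955193871753455
  blob 1249 [0.682 0.069] 0.03671402117005674 cw 1.163065355539691
pos [0.5686 0.0279 0.1611] yaw 81.1 q6 -1.51 tilt [-0.0017  0.0002] F [0.5 0.2 0.1] open 0.530436258871493 g 0.0 t 26.75
wz -0.208 shift mm [-128.6    0.4    0.9]
```

```bash
python3 -m pendant '[0,0,0,0,0,-0.104,45,0,0,0,0,0,-0.105,45,-20,0,0,0,0,0,45,-35,0,0,0,0,0,45,-35,0,0,0,0,0,45,-25,0,0,0,0,0,45,-12,0,0,0,0,0,45,0,0,0,0,0,0,45]'|head -2; python3 go.py .699 .036 .096 93.2
```

```text
t: 27.75
position: [0.6958, 0.0339, 0.1612]
pos [0.6958 0.0339 0.1612] yaw 92.8 q6 -1.68 tilt [-0.0016  0.    ] F [ 0.2  0.4 -0.5] open 0.5294286134173887 g 0.0 t 27.75
wz -0.008 shift mm [-3.4  1.9 65.2]
```

```bash
python3 -m pendant '[-2,1,20,0,0,-0.007,45,-1,1,25,0,0,0,45,0,0,12,0,0,0,45,0,0,8,0,0,0,45,0,0,0,0,0,0,45]'; python3 -m pendant '[0,0,0,0,0,0,5,0,0,0,0,0,0,5,0,0,0,0,0,0,5,0,0,0,0,0,0,5,0,0,0,0,0,0,5,0,0,0,0,0,0,5]' 25; python3 go.py .699 .036 .096 25
```

```text
t: 28.38
position: [0.6986, 0.0361, 0.0968]
tool_rot: [[-0.998, -0.055, -0.001], [-0.055, 0.998, 0.0], [0.001, 0.0, -1.0]]
contact_force: [-0.1, -0.2, 0.5]
opening: 0.524
grip_force: 0.0
t: 29.12
position: [0.7, 0.0352, 0.0987]
tool_rot: [[-0.998, -0.055, 0.003], [-0.055, 0.998, -0.001], [-0.002, -0.001, -1.0]]
contact_force: [0.7, -4.9, 5.1]
opening: 0.142
grip_force: 30.1
pos [0.7    0.0352 0.0987] yaw 93.1 q6 -1.69 tilt [ 0.0025 -0.0013] F [ 0.7 -4.9  5.1] open 0.14197015926537898 g 30.149534046649933 t 29.125
wz 1.189 shift mm [ 1.2 -0.6  2.7]
```

```bash
python3 -m pendant '[0,0,0,0,0,0.149,5,0,0,0,0,0,0.149,5,0,0,0,0,0,0.149,5,0,0,0,0,0,0.149,5,0,0,0,0,0,0.149,5,0,0,0,0,0,0.149,5,0,0,0,0,0,0.149,5,0,0,0,0,0,0.146,5]'|tail -3; python3 -m pendant '[0,0,0,0,0,0,5,0,0,0,0,0,0,5]'; python3 go.py .699 .036 .096 25;  python3 -m pendant '[0,0,0,0,0,0,25,0,0,0,0,0,0,45,0,0,0,0,0,0,45,0,0,-25,0,0,0,45,0,0,-40,0,0,0,45,0,0,-40,0,0,0,45]' >/dev/null;  python3 -m pendant '[-20,-30,0,0,0,0,45,-20,-50,0,0,0,0,45,-20,-50,0,0,0,0,45,-20,-50,0,0,0,0,45,0,-50,0,0,0,0,45,0,0,0,0,0,0,45]'|head -2
python3 - <<'E'
from m import *
T=snap('top','top6')[:,:,::-1];S=snap('scene','scene6')[:,:,::-1]
cv2.imwrite('pics/c6.png',np.hstack([cv2.resize(T[130:175,245:305],(400,300),interpolation=3),cv2.resize(S[224:284,190:270],(400,300),interpolation=3)]))
E
```

```text
contact_force: [-8.0, -15.1, 9.5]
opening: 0.146
grip_force: 30.8
t: 30.38
position: [0.6983, 0.0319, 0.0986]
tool_rot: [[-0.422, 0.907, -0.002], [0.907, 0.422, -0.006], [-0.004, -0.004, -1.0]]
contact_force: [-6.3, -14.3, 8.7]
opening: 0.145
grip_force: 30.8
pos [0.6983 0.0319 0.0986] yaw 25.0 q6 -0.5 tilt [-0.0018 -0.0057] F [ -6.3 -14.3   8.7] open 0.14457680869069992 g 30.753968954086304 t 30.375
wz -0.001 shift mm [3.4 2.4 2.6]
t: 31.88
position: [0.5219, -0.1344, 0.2017]
```

View pics/c6.png

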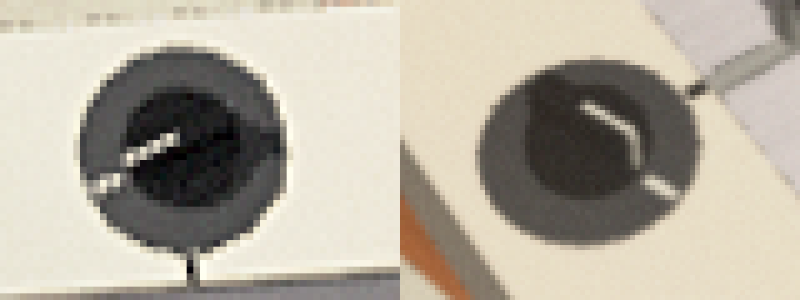

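The pointer's stripe meets the mark in both views (top crop (128,160) to the mark at (105,185)). Computing the residual angle numerically.

```bash
python3 - <<'E'
from m import *
for n,f,b,ms,mm_ in(('top','top6',(245,130,305,175),(120,125,185,168),(84,168,124,200)),('scene','scene6',(190,224,270,284),(178,95,236,135),(243,170,282,205))):
    I=cv2.imread(f'pics/{f}.png'); x0,y0,x1,y1=b
    g=cv2.cvtColor(I,cv2.COLOR_BGR2GRAY)[y0:y1,x0:x1]; s=400/(x1-x0)
    c=cv2.resize(g,(400,300),interpolation=cv2.INTER_CUBIC)
    P=lambda q,z:onz(n,x0+(q[0]+.5)/s-.5,y0+(q[1]+.5)/s-.5,z)[:2]
    for nm,bx,z in(('stripe',ms,.114),('mark',mm_,.085)):
        a,cc,k=blobs((c>130).astype(np.uint8),bx,30)[0]
        ys,xs=np.nonzero(k); W=np.array([P((x,y),z) for x,y in zip(xs[::3],ys[::3])]); M=W.mean(0)
        u=np.linalg.svd(W-M)[2][0]; u*=np.sign(u@(M-[.699,.035])); print(n,nm,a,M,'dir',np.arctan2(u[1],u[0]),'cw',np.pi+.056-np.arctan2(u[1],u[0]),'len',np.ptp((W-M)@u))
        print('   radial cw about (.699,.0345):',np.pi+.056-np.arctan2(M[1]-.0345,M[0]-.699))
E
```

```text
top stripe 641 [0.693 0.049] dir 2.002648778327605 cw 1.1949438752621884 len 0.02521929807638544
   radial cw about (.699,.0345): 1.2450072074498046
top mark 612 [0.684 0.071] dir 1.9765131554282114 cw 1.2210794981615818 len 0.018327894140752046
   radial cw about (.699,.0345): 1.2233614381625135
scene stripe 519 [0.692 0.048] dir 2.0135560040537186 cw 1.1840366495360746 len 0.025152235652666558
   radial cw about (.699,.0345): 1.1187314919254545
scene mark 584 [0.682 0.07 ] dir 1.9839501827105628 cw 1.2136424708792304 len 0.019689278564225504
   radial cw about (.699,.0345): 1.1846678997423945
```

Pointer at about 1.19 and mark at about 1.21 rad, so it is on the mark. Wait 3.5 s, then regrip the dial.

```bash
Z='[0,0,0,0,0,0,45,0,0,0,0,0,0,45,0,0,0,0,0,0,45,0,0,0,0,0,0,45,0,0,0,0,0,0,45,0,0,0,0,0,0,45,0,0,0,0,0,0,45,0,0,0,0,0,0,45]'
for i in 1 2 3; do python3 -m pendant '[0,0,0,0,0,0,45,0,0,0,0,0,0,45,0,0,0,0,0,0,45,0,0,0,0,0,0,45,0,0,0,0,0,0,45,0,0,0,0,0,0,45,0,0,0,0,0,0,45,0,0,0,0,0,0,45]' >/dev/null; done
python3 -m pendant '[0,30,0,0,0,0,45,20,50,0,0,0,0,45,20,50,0,0,0,0,45,20,50,0,0,0,0,45,10,40,0,0,0,0,45,5,6,0,0,0,0,45,0,0,0,0,0,0,45]'|head -2;  python3 go.py .6985 .033 .097 25
```

```text
t: 35.85
position: [0.697, 0.03, 0.2017]
pos [0.697  0.03   0.2017] yaw 25.1 q6 -0.51 tilt [-0.0012 -0.0003] F [-0.2 -0.5  0.3] open 0.5276285737985519 g 0.0 t 35.85
wz 0.001 shift mm [  2.    2.8 104.7]
```

```bash
python3 -m pendant '[1,1,30,0,0,0,45,1,2,35,0,0,0,45,0,0,25,0,0,0,45,0,0,14,0,0,0,45,0,0,0,0,0,0,45]' |head -2; python3 -m pendant '[0,0,0,0,0,0,5,0,0,0,0,0,0,5,0,0,0,0,0,0,5,0,0,0,0,0,0,5,0,0,0,0,0,0,5,0,0,0,0,0,0,5]' 25;  python3 -m pendant '[0,0,0,0,0,-0.1,5,0,0,0,0,0,-0.155,5,0,0,0,0,0,-0.155,5,0,0,0,0,0,-0.155,5,0,0,0,0,0,-0.155,5,0,0,0,0,0,-0.155,5,0,0,0,0,0,-0.155,5,0,0,0,0,0,-0.155,5]'; python3 -m pendant '[0,0,0,0,0,0,5,0,0,0,0,0,0,5]' >/dev/null; python3 -c "
from h import *;s=telemetry.observe();print(s['moment'],s['contact_force'])";python3 go.py .6985 .033 .097 93.2
```

```text
t: 36.48
position: [0.6983, 0.0321, 0.0975]
t: 37.22
position: [0.6984, 0.0317, 0.1004]
tool_rot: [[-0.423, 0.906, -0.002], [0.906, 0.423, -0.002], [-0.001, -0.003, -1.0]]
contact_force: [-10.1, -3.7, 8.2]
opening: 0.141
grip_force: 27.9
t: 38.22
position: [0.7002, 0.0349, 0.1005]
tool_rot: [[-0.998, -0.057, 0.002], [-0.057, 0.998, 0.003], [-0.003, 0.002, -1.0]]
contact_force: [-2.5, 5.5, 3.0]
opening: 0.141
grip_force: 27.4
[ 1.02410809  0.30876387 -0.03719391] [-1.4753517   6.13535617  3.19637655]
pos [0.7001 0.0349 0.1005] yaw 93.0 q6 -1.69 tilt [0.0023 0.0024] F [-1.5  6.1  3.2] open 0.1482472362761785 g 27.355592250823975 t 38.475
wz -0.004 shift mm [ 1.7 -1.8  3.5]
```

```bash
for i in 1 2; do python3 -m pendant '[0,0,0,0,0,-0.015,5,0,0,0,0,0,0,5,0,0,0,0,0,0,5]'>/dev/null; python3 -c "
from h import *;s=telemetry.observe();print(s['moment'],s['contact_force'])";done;python3 go.py .6985 .033 .097 93.2
```

```text
[ 1.028111   0.2981584 -0.2468906] [-1.41933104  5.53464641  3.50652721]
[ 1.00085031  0.31402841 -0.42878388] [-1.50248395  5.35643696  3.79439798]
pos [0.7001 0.0349 0.1005] yaw 94.6 q6 -1.72 tilt [0.0023 0.0027] F [-1.5  5.4  3.8] open 0.14244763870538418 g 28.057049810886383 t 39.225
wz 0.025 shift mm [ 1.7 -1.8  3.5]
```

The moment rises against the stop, so the dial is off. Release, go to the bar, and verify with a picture on the way.

```bash
python3 -m pendant '[0,0,0,0,0,0,25,0,0,0,0,0,0,45,0,0,0,0,0,0,45,0,0,-25,0,0,0,45,0,0,-40,0,0,0,45,0,0,-10,0,0,0,45]' >/dev/null;  python3 -m pendant '[30,0,0,0,0,0,45,45,0,0,0,0,0,45,45,0,0,0,0,0,45,45,0,0,0,0,0,45,45,0,0,0,0,0,45,20,0,0,0,0,0,45,0,0,0,0,0,0,45]'|head -2
python3 - <<'E'
from m import *
S=snap('scene','scene7')[:,:,::-1]; T=snap('top','top7')[:,:,::-1]
cv2.imwrite('pics/c7.png',np.hstack([cv2.resize(T[130:175,245:305],(400,300),interpolation=3),cv2.resize(S[200:290,180:300],(400,300),interpolation=3)]))
E
python3 -m pendant '[0,0,0,0,0,0.16,45,0,0,0,0,0,0.16,45,0,0,0,0,0,0.16,45,0,0,0,0,0,0.16,45,0,0,0,0,0,0.16,45,0,0,0,0,0,0.16,45,0,0,0,0,0,0.16,45,0,0,0,0,0,0.16,45]' >/dev/null;python3 -m pendant '[0,0,0,0,0,0.16,45,0,0,0,0,0,0.16,45,0,0,0,0,0,0,45]'>/dev/null;  python3 go.py .5687 .0285 .053 2.9
```

```text
t: 40.85
position: [0.4688, 0.0143, 0.1727]
pos [0.4709 0.0143 0.1731] yaw 3.1 q6 -0.19 tilt [-0.0002  0.    ] F [-0.1 -0.3 -0.3] open 0.5221563525375827 g 0.0 t 42.325
wz 0.003 shift mm [  9.2  98.4 120.1]
```

View pics/c7.png

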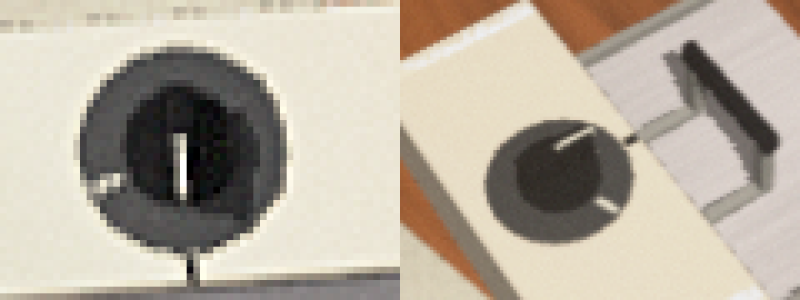

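The pointer is back at the off dash in both views (top crop (183,165) towards (193,265)). Now I draw the tray out again.

```bash
python3 -m pendant '[3,20,0,0,0,0,45,3,40,0,0,0,0,45,3,30,10,0,0,0,45,0,8,30,0,0,0,45,0,0,40,0,0,0,45,0,0,25,0,0,0,45,0,0,15,0,0,0,45,0,0,0,0,0,0,45]'|head -2; python3 -m pendant '[0,0,0,0,0,0,5,0,0,0,0,0,0,5,0,0,0,0,0,0,5,0,0,0,0,0,0,5,0,0,0,0,0,0,5,0,0,0,0,0,0,5]' 40; python3 -m pendant '[0,-8,0,0,0,0,5,0,-15,0,0,0,0,5,0,-20,0,0,0,0,5,0,-20,0,0,0,0,5,0,-20,0,0,0,0,5,0,-20,0,0,0,0,5,0,-15,0,0,0,0,5,0,-8,0,0,0,0,5]'|tail -3; python3 -m pendant '[0,-5,0,0,0,0,5,0,-5,0,0,0,0,5,0,-3,0,0,0,0,5,0,-2,0,0,0,0,5,0,0,0,0,0,0,5]'
```

```text
t: 43.32
position: [0.5669, 0.0285, 0.0522]
t: 44.08
position: [0.5687, 0.0283, 0.0549]
tool_rot: [[-0.052, 0.999, 0.003], [0.999, 0.052, -0.0], [-0.0, 0.003, -1.0]]
contact_force: [0.3, 0.7, 5.5]
opening: 0.133
grip_force: 42.1
contact_force: [1.7, -2.4, 6.0]
opening: 0.135
grip_force: 42.1
t: 45.7
position: [0.429, 0.0202, 0.0549]
tool_rot: [[-0.052, 0.999, 0.006], [0.999, 0.052, -0.002], [-0.002, 0.006, -1.0]]
contact_force: [4.4, -1.8, 3.4]
opening: 0.129
grip_force: 41.7
```

```bash
python3 -m pendant '[0,-1.5,0,0,0,0,5,0,0,0,0,0,0,5]'|sed -n '2p;4p'; python3 -m pendant '[0,1,0,0,0,0,30,0,0,0,0,0,0,45,0,0,0,0,0,0,45,0,0,-40,0,0,0,45,0,0,-50,0,0,0,60,0,0,-50,0,0,0,60,0,0,0,0,0,0,60]' >/dev/null
python3 - <<'E'
from m import *
S=snap('scene','scene8')[:,:,::-1]; T=snap('top','top8')[:,:,::-1]
cv2.imwrite('pics/c8.png',np.hstack([cv2.resize(T[160:250,220:340],(400,300),interpolation=3),cv2.resize(S[180:330,200:400],(400,300),interpolation=3)]))
for f in('scene5','scene8'):
    h,s,v=cv2.split(cv2.cvtColor(cv2.imread(f'pics/{f}.png'),cv2.COLOR_BGR2HSV).astype(int))
    for a,c,m in blobs(((h>95)&(h<130)&(s>60)&(v>50)).astype(np.uint8),(200,180,400,330),3)[:3]: print(f,a,c)
E
python3 go.py .5464 -.0254 .12 30
```

```text
position: [0.429, 0.0202, 0.0549]
contact_force: [11.5, -1.6, -3.8]
scene5 129 [275.473 218.961]
scene5 4 [306.5 251.5]
scene5 4 [297.5 252.5]
scene8 129 [275.473 218.961]
scene8 5 [306.6 251.2]
scene8 4 [297.5 252.5]
pos [0.4261 0.0211 0.1933] yaw 3.0 q6 -0.19 tilt [ 0.0006 -0.0001] F [-0.3 -0.1 -0.3] open 0.6991738503225563 g 0.0 t 46.925
wz -0.472 shift mm [-100.4   80.9   73.4]
```

View pics/c8.png

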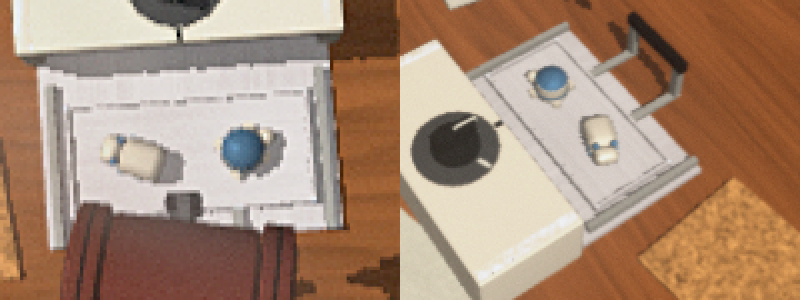

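Both animals are upright and exactly where I put them. Tortoise first, to the far half of the board.

```bash
python3 -m pendant '[0,0,0,0,0,-0.158,65,0,0,0,0,0,-0.157,65,-25,20,0,0,0,-0.157,65,-35,28,10,0,0,0,65,-28,23,20,0,0,0,65,-12,10,20,0,0,0,65,0,0,10,0,0,0,65,0,0,0,0,0,0,65]' 35 |head -2; python3 go.py .5464 -.0254 .0185 30
```

```text
t: 47.92
position: [0.5419, -0.0289, 0.1311]
pos [ 0.5419 -0.0289  0.1311] yaw 30.0 q6 -0.72 tilt [-0.0048  0.001 ] F [0.3 0.1 0.5] open 0.7606087712767731 g 0.0 t 47.925
wz 0.001 shift mm [  0.5   6.  112.5]
```

```bash
python3 -m pendant '[0,3,30,0,0,0,65,0,2,35,0,0,0,65,0,0,20,0,0,0,65,0,0,0,0,0,0,65]' |head -2; python3 go.py .5464 -.0254 .0185 30
```

```text
t: 48.42
position: [0.5467, -0.0264, 0.0474]
pos [ 0.5467 -0.0264  0.0474] yaw 30.0 q6 -0.72 tilt [-0.0031  0.0006] F [-0.9  0.1  0.2] open 0.7630538692811258 g 0.0 t 48.425
wz 0.001 shift mm [ 0.9  0.3 28.9]
```

```bash
python3 -m pendant '[1,0,17,0,0,0,65,0,0,12,0,0,0,65,0,0,0,0,0,0,65,0,0,0,0,0,0,25,0,0,0,0,0,0,25,0,0,0,0,0,0,25,0,0,0,0,0,0,25,0,0,0,0,0,0,25]';python3 -m pendant '[0,0,0,0,0,0,25,0,0,-15,0,0,0,25,0,0,-25,0,0,0,25,0,0,-25,0,0,0,25,0,0,-10,0,0,0,25,0,0,0,0,0,0,25]'; python3 go.py .498 -.36 .09 30
```

```text
t: 49.42
position: [0.5487, -0.0263, 0.02]
tool_rot: [[-0.5, 0.866, 0.001], [0.866, 0.5, -0.0], [-0.001, 0.001, -1.0]]
contact_force: [-0.3, -0.3, 5.7]
opening: 0.452
grip_force: 35.5
t: 50.18
position: [0.5483, -0.0262, 0.095]
tool_rot: [[-0.5, 0.866, 0.001], [0.866, 0.5, -0.0], [-0.001, 0.001, -1.0]]
contact_force: [-0.6, 0.1, -1.2]
opening: 0.454
grip_force: 35.3
pos [ 0.5483 -0.0262  0.095 ] yaw 30.0 q6 -0.72 tilt [ 0.0013 -0.0002] F [-0.6  0.1 -1.2] open 0.45404322897567445 g 35.292420387268066 t 50.175
wz 0.0 shift mm [-263.9 -210.5    5. ]
```

```bash
python3 -m pendant '[-19,-15,0,0,0,0,25,-34,-27,0,0,0,0,25,-38,-30,0,0,0,0,25,-38,-30,0,0,0,0,25,-38,-30,0,0,0,0,25,-38,-30,0,0,0,0,25,-34,-27,0,0,0,0,25,-18,-15,0,0,0,0,25]' >/dev/null; python3 -m pendant '[-7,-6,15,0,0,0,25,0,0,20,0,0,0,25,0,0,20,0,0,0,25,0,0,12,0,0,0,25,0,0,0,0,0,0,25]'; python3 go.py .498 -.36 .02 30
```

```text
t: 51.8
position: [0.4976, -0.3583, 0.0255]
tool_rot: [[-0.501, 0.865, -0.002], [0.865, 0.501, 0.002], [0.003, -0.001, -1.0]]
contact_force: [1.3, 0.4, -0.4]
opening: 0.454
grip_force: 35.3
pos [ 0.4976 -0.3583  0.0255] yaw 30.1 q6 -1.28 tilt [-0.0023  0.0022] F [ 1.3  0.4 -0.4] open 0.45419686743378723 g 35.32166361808777 t 51.8
wz 0.001 shift mm [-1.7 -0.5  5.5]
```

```bash
python3 -m pendant '[0,0,3,0,0,0,25,0,0,2,0,0,0,25,0,0,0,0,0,0,25]'; python3 -m pendant '[0,0,0,0,0,0,45,0,0,0,0,0,0,58,0,0,0,0,0,0,58,0,0,-15,0,0,0,58,0,0,-30,0,0,0,60,0,0,-40,0,0,0,60,0,0,-20,0,0,0,60,0,0,0,0,0,0,60]'|head -2; python3 go.py .5414 .0771 .13 -18.8
```

```text
t: 52.18
position: [0.4985, -0.3601, 0.0227]
tool_rot: [[-0.5, 0.866, 0.001], [0.866, 0.5, -0.001], [-0.001, 0.0, -1.0]]
contact_force: [0.1, 0.2, -1.5]
opening: 0.451
grip_force: 35.3
t: 53.18
position: [0.4994, -0.3609, 0.1297]
pos [ 0.4994 -0.3609  0.1297] yaw 30.0 q6 -1.28 tilt [ 0.0033 -0.0031] F [-0.   0.4  0.2] open 0.7046336257847172 g 0.0 t 53.175
wz 0.852 shift mm [ 428.1 -101.4   -2.2]
```

```bash
python3 -m pendant '[0,0,0,0,0,0.17,60,0,0,0,0,0,0.17,60,0,0,0,0,0,0.17,60,0,0,0,0,0,0.17,60,0,0,0,0,0,0.172,60,25,-6,0,0,0,0,60,40,-10,0,0,0,0,60,45,-11,0,0,0,0,60]'|head -2; python3 -m pendant '[45,-11,0,0,0,0,60,45,-11,0,0,0,0,60,45,-11,0,0,0,0,60,45,-11,0,0,0,0,60,45,-11,0,0,0,0,60,45,-11,0,0,0,0,60,33,-6,0,0,0,0,60,12,-2,0,0,0,0,60]'>/dev/null; python3 -m pendant '[0,0,0,0,0,0,60,0,0,0,0,0,0,60]'|head -2;python3 go.py .5414 .0771 .0195 -18.8;python3 - <<'E'
from m import *
S=snap('scene','scene9')[:,:,::-1]; T=snap('top','top9')[:,:,::-1]
cv2.imwrite('pics/c9.png',np.hstack([cv2.resize(T[175:250,335:435],(400,300),interpolation=3),cv2.resize(S[100:295,180:440],(400,300),interpolation=3)]))
E
```

```text
t: 54.18
position: [0.5072, -0.2445, 0.1258]
t: 55.42
position: [0.5391, 0.0743, 0.1269]
pos [0.5391 0.0743 0.1269] yaw -18.8 q6 0.32 tilt [-0.0007 -0.0004] F [-0.2 -0.7  0.2] open 0.7000765965376075 g 0.0 t 55.425
wz 0.0 shift mm [  3.5   1.3 107.4]
```

View pics/c9.png

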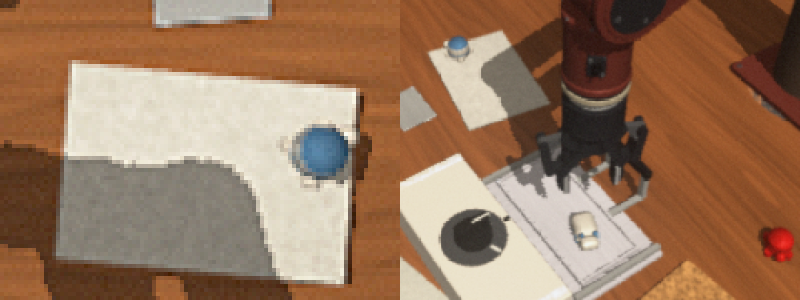

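The tortoise stands on the board at top crop (322,150), about 3 cm further towards the far edge than where I set it, so it was knocked aside. I'll re-centre it after the hippo, which is unmoved.

```bash
python3 -m pendant '[3,1,30,0,0,0,52,1,0,30,0,0,0,52,0,0,25,0,0,0,52,0,0,0,0,0,0,52]' >/dev/null; python3 go.py .5414 .0771 .0195 -18.8; python3 -m pendant '[0,0,12,0,0,0,52,0,0,9,0,0,0,52,0,0,0,0,0,0,52]'; python3 -m pendant '[0,0,0,0,0,0,20,0,0,0,0,0,0,20,0,0,0,0,0,0,20,0,0,0,0,0,0,20,0,0,0,0,0,0,20,0,0,0,0,0,0,20]' 35; python3 -m pendant '[0,0,-15,0,0,0,20,0,0,-25,0,0,0,20,0,0,-25,0,0,0,20,0,0,-10,0,0,0,20,0,0,0,0,0,0,20]'; python3 go.py .508 -.255 .09 -18.8
python3 - <<'E'
from m import *
for n in('top','scene'):
    I=cv2.imread(f'pics/{n}9.png');h,s,v=cv2.split(cv2.cvtColor(I,cv2.COLOR_BGR2HSV).astype(int))
    b=(335,175,435,250) if n=='top' else (190,110,285,190)
    for a,c,m in blobs(((h>95)&(h<130)&(s>60)&(v>50)).astype(np.uint8),b,20)[:2]: print(n,a,c,onz(n,*c,.038))
E
```

```text
pos [0.5397 0.0776 0.0402] yaw -18.9 q6 0.33 tilt [-0.0049 -0.0001] F [-0.1  0.2  0.6] open 0.6086978260431287 g 0.0 t 56.025
wz -0.001 shift mm [ 0.1  1.9 20.7]
t: 56.4
position: [0.5413, 0.0785, 0.0208]
tool_rot: [[0.322, 0.947, -0.001], [0.947, -0.322, -0.0], [-0.0, -0.001, -1.0]]
contact_force: [0.8, 0.1, -0.3]
opening: 0.611
grip_force: 0.0
t: 57.15
position: [0.5423, 0.0786, 0.0219]
tool_rot: [[0.322, 0.947, 0.001], [0.947, -0.322, 0.0], [0.0, 0.001, -1.0]]
contact_force: [-0.1, 0.2, 5.7]
opening: 0.391
grip_force: 35.4
t: 57.78
position: [0.5422, 0.0785, 0.097]
tool_rot: [[0.322, 0.947, 0.001], [0.947, -0.322, -0.0], [0.0, 0.001, -1.0]]
contact_force: [-0.8, 0.4, -0.7]
opening: 0.39
grip_force: 34.9
pos [0.5422 0.0785 0.097 ] yaw -18.8 q6 0.33 tilt [ 0.0014 -0.    ] F [-0.8  0.4 -0.7] open 0.389912825221833 g 34.910709857940674 t 57.775
wz 0.0 shift mm [-326.7   75.1    6.9]
top 111 [415.649 212.378] [ 0.517 -0.39   0.038]
scene 72 [217.125 127.694] [ 0.517 -0.389  0.038]
```

```bash
python3 -m pendant '[-20,4,0,0,0,0,20,-35,8,0,0,0,0,20,-40,9,0,0,0,0,20,-45,10,0,0,0,0,20,-45,10,0,0,0,0,20,-45,11,0,0,0,0,20,-40,9,0,0,0,0,20,-30,7,0,0,0,0,20]' >/dev/null; python3 -m pendant '[-20,4,0,0,0,0,20,-10,2,15,0,0,0,20,-3,1,20,0,0,0,20,0,0,20,0,0,0,20,0,0,13,0,0,0,20,0,0,0,0,0,0,20]'; python3 go.py .506 -.262 .0215 -18.8
```

```text
t: 59.52
position: [0.5045, -0.2594, 0.0264]
tool_rot: [[0.321, 0.947, -0.003], [0.947, -0.321, 0.002], [0.001, -0.003, -1.0]]
contact_force: [-0.5, -0.3, -0.9]
opening: 0.386
grip_force: 34.9
pos [ 0.5045 -0.2594  0.0264] yaw -18.7 q6 -0.29 tilt [-0.0028  0.0021] F [-0.5 -0.3 -0.9] open 0.386047149680739 g 34.89230453968048 t 59.525
wz 0.001 shift mm [-1.9  2.3  4.9]
```

```bash
python3 -m pendant '[0,0,3,0,0,0,20,0,0,1.5,0,0,0,20,0,0,0,0,0,0,20]'|sed -n '2p;4p'; python3 -m pendant '[0,0,0,0,0,0,38,0,0,0,0,0,0,48,0,0,0,0,0,0,50,0,0,-15,0,0,0,50,0,0,-30,0,0,0,55,0,0,-40,0,0,0,45,0,0,-50,0,0,0,45,0,0,0,0,0,0,45]'|head -2; python3 go.py .4295 .0203 .17 2.9
```

```text
position: [0.5058, -0.2611, 0.0243]
contact_force: [0.3, -0.6, -1.4]
t: 60.9
position: [0.5087, -0.2631, 0.1655]
pos [ 0.5087 -0.2631  0.1655] yaw -18.8 q6 -0.29 tilt [ 0.009  -0.0064] F [ 0.  -1.  -0.3] open 0.523935224338556 g 0.0 t 60.9
wz -0.379 shift mm [287.  -64.7  -6.1]
```

Go to the bar, with a check of the board on the way.

```bash
python3 -m pendant '[0,0,0,0,0,-0.127,45,0,0,0,0,0,-0.126,45,20,-5,0,0,0,-0.126,45,40,-9,0,0,0,0,45,45,-10,0,0,0,0,45,50,-11,0,0,0,0,45,50,-11,0,0,0,0,45,45,-10,0,0,0,0,45]'>/dev/null; python3 -m pendant '[27,-6,0,0,0,0,45,10,-2,0,0,0,0,45,0,0,0,0,0,0,45,0,0,0,0,0,0,45]'|head -2; python3 go.py .4295 .0203 .054 2.9
python3 - <<'E'
from m import *
S=snap('scene','scene10')[:,:,::-1]; T=snap('top','top10')[:,:,::-1]
cv2.imwrite('pics/c10.png',np.hstack([cv2.resize(T[175:250,335:435],(400,300),interpolation=3),cv2.resize(S[110:200,190:310],(400,300),interpolation=3)]))
E
```

```text
t: 62.4
position: [0.4298, 0.0222, 0.1588]
pos [0.4298 0.0222 0.1588] yaw 2.9 q6 -0.18 tilt [ 0.0001 -0.0004] F [ 0.2 -0.7  1.1] open 0.5253951066048014 g 0.0 t 62.4
wz -0.0 shift mm [ -1.8  -0.4 104.8]
```

View pics/c10.png

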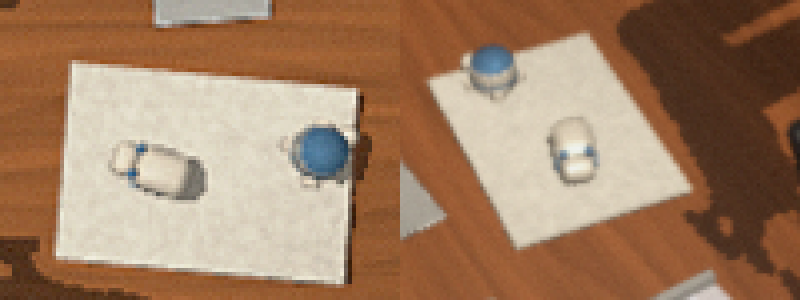

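Both stand upright on the board: hippo (155,168), tortoise (322,150), which is wholly on it with its centre about 30 mm from the edge. I'll leave it there and push the empty tray home.

```bash
python3 -m pendant '[-1,0,25,0,0,0,45,-1,0,35,0,0,0,45,0,0,28,0,0,0,45,0,0,16,0,0,0,45,0,0,0,0,0,0,45]' >/dev/null;python3 -m pendant '[0,0,0,0,0,0,5,0,0,0,0,0,0,5,0,0,0,0,0,0,5,0,0,0,0,0,0,5,0,0,0,0,0,0,5,0,0,0,0,0,0,5]' 40;  python3 -m pendant '[0,8,0,0,0,0,5,0,15,0,0,0,0,5,0,20,0,0,0,0,5,0,20,0,0,0,0,5,0,20,0,0,0,0,5,0,20,0,0,0,0,5,0,15,0,0,0,0,5,0,10,0,0,0,0,5]'>/dev/null; python3 -m pendant '[0,5,0,0,0,0,5,0,3,0,0,0,0,5,0,2,0,0,0,0,5,0,0,0,0,0,0,5]'
```

```text
t: 63.88
position: [0.4307, 0.0209, 0.0561]
tool_rot: [[-0.051, 0.999, 0.002], [0.999, 0.051, -0.001], [-0.001, 0.002, -1.0]]
contact_force: [-0.9, 0.3, 7.0]
opening: 0.129
grip_force: 41.9
t: 65.38
position: [0.5685, 0.0288, 0.0561]
tool_rot: [[-0.051, 0.999, 0.002], [0.999, 0.051, 0.001], [0.001, 0.002, -1.0]]
contact_force: [0.4, 3.0, 5.2]
opening: 0.129
grip_force: 41.8
```

```bash
python3 -m pendant '[0,2,0,0,0,0,5,0,1,0,0,0,0,5,0,0,0,0,0,0,5]'|sed -n '2p;4p'; python3 -m pendant '[0,0,0,0,0,0,25,0,0,0,0,0,0,45,0,0,0,0,0,0,45,0,0,0,0,0,0,45,0,0,-40,0,0,0,45,0,0,-50,0,0,0,45,0,0,-40,0,0,0,45,0,-20,0,0,0,0,45]'|head -2;python3 -m pendant '[0,-40,0,0,0,0,45,0,-45,0,0,0,0,45,0,-40,0,0,0,0,45,0,-20,0,0,0,0,45,0,0,0,0,0,0,45,0,0,0,0,0,0,45]'
python3 - <<'E'
from m import *
for n,b,bb in(('top',(335,175,435,250),(255,180,310,212)),('scene',(190,110,285,190),(265,205,305,255))):
    I=snap(n,n+'11');h,s,v=cv2.split(cv2.cvtColor(np.ascontiguousarray(I),cv2.COLOR_RGB2HSV).astype(int))
    for a,c,m in blobs(((h>95)&(h<130)&(s>60)&(v>50)).astype(np.uint8),b,20)[:2]: print('tort',n,a,c,onz(n,*c,.038))
    for a,c,m in blobs(((v>150)&(s<55)).astype(np.uint8),b,500)[:1]: print('board',a,c)
    for a,c,m in blobs((v<60).astype(np.uint8),bb,40)[:1]: print('bar',n,a,c,onz(n,*c,.076))
    d=np.abs(I.astype(int)-cv2.imread(f'pics/{n}10.png')[:,:,::-1]).sum(2)[b[1]:b[3],b[0]:b[2]];print('diff',(d>90).sum())
E
```

```text
position: [0.5688, 0.0288, 0.0561]
contact_force: [-11.8, 2.4, 16.0]
t: 66.75
position: [0.5538, 0.0269, 0.1896]
t: 67.5
position: [0.4065, 0.0197, 0.1852]
tool_rot: [[-0.051, 0.999, 0.001], [0.999, 0.051, -0.0], [-0.0, 0.001, -1.0]]
contact_force: [0.8, 0.7, -0.0]
opening: 0.529
grip_force: 0.0
tort top 110 [415.664 212.327] [ 0.517 -0.39   0.038]
board 3284 [384.879 218.183]
bar top 54 [283.926 195.389] [0.572 0.003 0.076]
diff 117
tort scene 71 [217.042 127.69 ] [ 0.517 -0.389  0.038]
board 2762 [236.67  152.103]
bar scene 202 [278.371 229.094] [0.573 0.033 0.076]
diff 421
```

```bash
python3 -c "
from cell import job; print(job.hand_in())"
```

```text
the job is handed in; nothing more can be done
None
```

The job is handed in at about 67 s: the hippo and tortoise (no elephant was there) were cured with the dial on the mark for about 6 s and now stand upright on the drying board, the dial is off and the empty tray is fully home; something knocked the tortoise about 3.5 cm after I set it down, so it stands about 30 mm from the board's edge and I left it there.

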